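# Take the rock out of an eyelet-press base plate

### The arm

A 6-joint arm with a two-finger parallel gripper is mounted at the origin on the work surface. World frame = base frame: x ahead of the robot, y to its left, z up, the work surface at z = 0. Lengths are in m, angles in rad, forces in N, time in s.
With the tool pointing down it reaches from about 0.375 to 0.9 m from the base axis. Payload 3.1 kg.
Tool frame: the origin (TCP) lies at the very end of the fingers, on their centre line; the grasp point (between the pads) lies 19 mm behind it; z points along the fingers, y is the direction in which the jaws open and shut (so a half turn about z gives the same grasp; the last joint's range is limited). The gripper opens to 87 mm and grips with 3 to 60 N. Pads are 19 mm wide; open, the fingers measure 117 mm over their backs; the gripper's body (75 mm by 190 mm) begins 51 mm behind the grasp point.
Start: joints at [1.137, 0.527, 1.433, -0, 1.181, -0.178], TCP at [0.158, 0.605, 0.223] pointing down, gripper open.
Joint ranges: [-3.08, 3.08], [-0.75, 2.2], [0.22, 2.44], [-1.43, 4.57], [0, 2.65], [-2.85, 2.85]. Speed limits (rad/s): [2.79, 2.79, 3.14, 3.14, 3.14, 3.14].

### API

Orientations are given as a unit quaternion [x, y, z, w].
In Python, from rig import robot gives the robot as it stands. The module is installed in compiled form; this text tells all that it offers.
- The arm moves only by the tool send_rows, never from a script. Its argument "deltas" is a list of rows, each an object of numbers: "tx", "ty", "tz": the shift along the tool's x, y, z in cm; "rx", "ry", "rz": the turn, a rotation vector about the tool's x, y, z in rad. A call has 1 to 5 rows; each row is the pose to reach, as a shift and turn from the pose commanded when the call began, along the tool's axes at that moment; what a row does not reach only later rows make up. A row lasts 1/12 s, in which the tool goes at most 41.7 mm and 7.16 degrees, less where a joint would pass 70% of its speed; a pose out of reach is approached as far as the arm can. A call with a gripper value outside its range is refused whole. "claw" is the finger opening in cm, from 0 to 8.7, set as the call begins (left out, the last holds). The fingers move at their own pace and stop on an object; "squeeze" is the grip in N (left out, the last holds). Time passes only in rows, so rows that repeat a pose let the fingers close. It gives the time, the measured TCP pose, the force and the opening at its end, in the units of the state.
- robot.get_obs(): the state, without advancing time (a new reading comes with each control period).
- robot.camera(name): name is "side" or "top"; returns a dict with "color" (384x512x3 uint8, red, green, blue), "z_map" (384x512 float32, m along the optical axis (not along the pixel's ray), 0 where there is no reading), "intrinsics" (3x3 intrinsics, pixels), "R" (3x3) and "t" (3): a world point X has camera coordinates R X + t. Camera axes: x right, y down, z forward; pixel columns grow to the right and rows downward; lengths in m; the calibration is good to about 2 mm. A picture is of the moment at which its call begins.
- robot.hand_in(): hands the job in, once; it reports no verdict.
Trained networks look in the newest picture that a camera, given by its name, has taken for a name from the list of things; names that differ only in an ending like _2 or _b are one class to them, and where a whole thing is asked for, a point or a joint stands for the part that bears it (a point fixed in the world has none). Each returns a list of dicts, best first, with "p" (0 to 1); they miss things now and then, are a little off and sometimes report something else, mostly with a low value. They report only what shows in the picture. A call takes as long as a camera call.
- robot.outline_of(label, camera): "pixels" (384x512 bool, what is visible of it) and "xy" ([column, row] in pixels, amid what is visible of it).
- robot.tip_of(label, camera): "xy" ([column, row] in pixels: a listed point, or the origin of a listed thing).
The state is a dict: "time": time; "q": joint angles; "joint_velocities": joint speeds; "joint_torque": joint torques, N m; "position": TCP position; "tool_rot": TCP orientation; "ft_force": force on the tool from outside, world axes, zero at the start; "moment": the same for the moment, N m; "grip_width": finger opening in m.
Only numpy, scipy, OpenCV 4.12 (cv2) and the standard library are available. Lean on these libraries where they do the work, as an engineer would, in place of code of your own. Each camera call takes 0.05 s, during which the arm holds its last target.

### The job

The base plate of the eyelet press rocks because it has lost its footing at one corner. Press down on the plate's corners with a fingertip until you find the one that dips, then press the raised hinged shim at that same corner down flat, so that the plate sits level and firm. Leave the other three shims standing up, do not lift the plate or push it out of place, and leave the tin, reel, shears and mug where they are.

Things in the scene. Friction and masses are not known exactly. Their poses are not given: they have to be found in the camera images.
- plate: Steel base plate, 180 (x) x 240 (y) x 8 mm, 2.6 kg, loose on four hidden rubber pads, top 22 mm above the bench, level. One pad is 4 mm low: there alone the plate dips 4 mm under 5 to 7 N pressed near the corner, and comes back when let go; other corners sit solid. Origin mid-underside; x away from the robot at yaw 0, y to its left, z up.
- corner_near_left (a point): Point on the plate's top face at its near left corner (as seen from the robot), 15 mm in from both edges: the place to press to test that corner.
- corner_near_right (a point): Point on the plate's top face at its near right corner (as seen from the robot), 15 mm in from both edges: the place to press to test that corner.
- corner_far_left (a point): Point on the plate's top face at its far left corner (as seen from the robot), 15 mm in from both edges: the place to press to test that corner.
- corner_far_right (a point): Point on the plate's top face at its far right corner (as seen from the robot), 15 mm in from both edges: the place to press to test that corner.
- shim_near_left (a joint): Hinged steel shim at the near left corner, rad: 0 raised (tongue 36 degrees above level), 0.62 flat (tongue level). Starts at 0 to 0.06, stays where put; 2 to 4 N on the paddle presses it (more at a solid corner). Pin along plate x at plate x -40, y 96 mm, 7 mm above the plate top; tongue reaches 60 mm from it, outward over the side. Flat, its heel stands 4 mm below the plate's underside.
- shim_near_right (a joint): Hinged steel shim at the near right corner, rad: 0 raised (tongue 36 degrees above level), 0.62 flat (tongue level). Starts at 0 to 0.06, stays where put; 2 to 4 N on the paddle presses it (more at a solid corner). Pin along plate x at plate x -40, y -96 mm, 7 mm above the plate top; tongue reaches 60 mm from it, outward over the side. Flat, its heel stands 4 mm below the plate's underside.
- shim_far_left (a joint): Hinged steel shim at the far left corner, rad: 0 raised (tongue 36 degrees above level), 0.62 flat (tongue level). Starts at 0 to 0.06, stays where put; 2 to 4 N on the paddle presses it (more at a solid corner). Pin along plate x at plate x 40, y 96 mm, 7 mm above the plate top; tongue reaches 60 mm from it, outward over the side. Flat, its heel stands 4 mm below the plate's underside.
- shim_far_right (a joint): Hinged steel shim at the far right corner, rad: 0 raised (tongue 36 degrees above level), 0.62 flat (tongue level). Starts at 0 to 0.06, stays where put; 2 to 4 N on the paddle presses it (more at a solid corner). Pin along plate x at plate x 40, y -96 mm, 7 mm above the plate top; tongue reaches 60 mm from it, outward over the side. Flat, its heel stands 4 mm below the plate's underside.
- paddle_near_left (a point): Middle of the 24 x 24 x 4 mm thumb paddle at the end of the near left shim's tongue, on its upper face, 48 mm from the hinge pin. Moves with the shim: raised, about 38 mm outward of the pin and 29 mm above it; flat, 48 mm outward and 2 mm above. Its axes have no use.
- paddle_near_right (a point): Middle of the 24 x 24 x 4 mm thumb paddle at the end of the near right shim's tongue, on its upper face, 48 mm from the hinge pin. Moves with the shim: raised, about 38 mm outward of the pin and 29 mm above it; flat, 48 mm outward and 2 mm above. Its axes have no use.
- paddle_far_left (a point): Middle of the 24 x 24 x 4 mm thumb paddle at the end of the far left shim's tongue, on its upper face, 48 mm from the hinge pin. Moves with the shim: raised, about 38 mm outward of the pin and 29 mm above it; flat, 48 mm outward and 2 mm above. Its axes have no use.
- paddle_far_right (a point): Middle of the 24 x 24 x 4 mm thumb paddle at the end of the far right shim's tongue, on its upper face, 48 mm from the hinge pin. Moves with the shim: raised, about 38 mm outward of the pin and 29 mm above it; flat, 48 mm outward and 2 mm above. Its axes have no use.
- tin: Bystander: round aluminium tin of eyelets, 71 mm across, 25 mm high; origin at the centre of its underside.
- reel: Bystander: upright wooden thread reel, 30 mm across, 48 mm high; origin at the centre of its underside.
- shears: Bystander: tailor's shears lying flat, about 190 mm long, 10 mm high, blades to their own +x; origin under the pivot screw.
- mug: Bystander: blue mug, 80 mm across, 90 mm high, handle to its own +y; origin at the centre of its underside.

How it is judged:
On the way, in this order (a step that is already met when the one before it is completed fails the run):
1. pressing on the plate makes its low corner dip (by more than 1.5 mm), all four shims still up (angle between plate's own z axis and vertical above 0.018 rad and height (world z) of any of corner_near_left, corner_near_right, corner_far_left, corner_far_right below 0.0205 m and value of joint each of shim_near_left, shim_near_right, shim_far_left, shim_far_right below 0.2 rad), for 0.1 s.
2. a shim has been pressed flat (within 0.07 rad) (value of joint any of shim_near_left, shim_near_right, shim_far_left, shim_far_right above 0.55 rad), for 0.2 s.
At the end, for the whole second after the job is handed in: Exactly one shim is flat (within 0.07 rad of level), the other three are still up (less than 0.20 rad from fully raised), and the plate is at rest, level within 0.008 rad and within 20 mm of where it was; a shim pressed at any corner but the low one leaves the plate crooked by more than that (((value of joint shim_near_left above 0.55 rad and value of joint each of shim_near_right, shim_far_left, shim_far_right below 0.2 rad) or (value of joint shim_near_right above 0.55 rad and value of joint each of shim_near_left, shim_far_left, shim_far_right below 0.2 rad) or (value of joint shim_far_left above 0.55 rad and value of joint each of shim_near_left, shim_near_right, shim_far_right below 0.2 rad) or (value of joint shim_far_right above 0.55 rad and value of joint each of shim_near_left, shim_near_right, shim_far_left below 0.2 rad)) and angle between plate's own z axis and vertical below 0.008 rad and linear speed of plate below 0.01 m/s and distance of plate from where it was at the start of the episode below 0.02 m); the robot touches nothing.
It fails at once if the plate is lifted more than 12 mm (height (world z) of plate above 0.026 m).
It fails at once if the plate is pushed more than 25 mm out of place (distance of plate from where it was at the start of the episode above 0.025 m).
It fails at once if a bystander is moved more than 30 mm or lifted (distance of any of tin, reel, shears, mug from where it was at the start of the episode above 0.03 m).
It also fails if it takes over 61 s, if anything falls off the work surface, if the arm or the gripper's body presses on something with over 40 N, if the wrist force passes 120 N, or if a joint passes its speed limit or range.

## Working session

There is one attempt and no reset: what is moved stays moved. The work goes in short steps, Python scripts to look and compute and a tool call to move; the robot and the scene stay as the last step left them, time stands still between calls to the robot, and variables do not carry over. Pictures are saved under pics/ and viewed, and the job is handed in when it is done.

Besides the shell and the picture viewer there is one more tool, called as name(argument=value, ...) on one line, values as JSON. send_rows: Moves the arm, as the interface text tells. Its arguments: {"type":"object","properties":{"deltas":{"type":"array","items":{"type":"object","properties":{"tx":{"type":"number"},"ty":{"type":"number"},"tz":{"type":"number"},"rx":{"type":"number"},"ry":{"type":"number"},"rz":{"type":"number"}}}},"claw":{"type":"number"},"squeeze":{"type":"number"}},"required":["deltas"]}

```bash
mkdir -p pics
cat > h.py <<'E'
import numpy as np,cv2
from rig import robot
def px2w(c,u,v,z=None):
    K,R,t=c["intrinsics"],c["R"],c["t"]
    d=np.linalg.inv(K)@np.array([u,v,1.0])
    if z is None:
        Z=c["z_map"][int(round(v)),int(round(u))]; return R.T@(d*Z-t)
    o=-R.T@t; r=R.T@d; return o+r*(z-o[2])/r[2]
E
python3 - <<'E'
from h import *
print(robot.get_obs())
names=["corner_near_left","corner_near_right","corner_far_left","corner_far_right","paddle_near_left","paddle_near_right","paddle_far_left","paddle_far_right","plate","tin","reel","shears","mug"]
for n in ["top","side"]:
    c=robot.camera(n); cv2.imwrite(f"pics/{n}0.png",c["color"][:,:,::-1]); print(n,"cam at",-c["R"].T@c["t"])
    for l in names:
        r=robot.tip_of(l,n)[:2]
        for k in r:
            print(l,round(k["p"],2),np.round(k["xy"],1),px2w(c,*k["xy"]).round(4), px2w(c,*k["xy"],0.022).round(4) if "corner" in l else "")
E
```

```text
{'time': 0.0, 'q': array([ 1.13649908e+00,  5.28459232e-01,  1.43388491e+00, -1.16080547e-06,
        1.18140619e+00, -1.78496982e-01]), 'joint_velocities': array([ 7.17536072e-04, -6.12336761e-04,  1.53918068e-03,  1.10632621e-04,
        8.47009491e-05, -1.02716182e-03]), 'joint_torque': array([-5.06797369e-04, -4.40056765e+01, -1.76588559e+01,  6.31462131e-02,
        5.83112868e-02, -1.72798445e-04]), 'position': array([0.15779651, 0.60400097, 0.22158143]), 'tool_rot': array([ 1.27551416e-01,  9.91831373e-01, -1.02875981e-03, -3.24894995e-04]), 'ft_force': array([ 0.18245151, -0.26882313,  1.01800944]), 'moment': array([0.00614521, 0.01761686, 0.03264754]), 'grip_width': 0.08702227636331769}
top cam at [ 0.48429995 -0.01764432  0.90581144]
corner_near_left 0.61 [224.6 228.8] [0.4748 0.0419 0.023 ] [0.4747 0.0419 0.022 ]
corner_near_right 0.8 [310.5 223.2] [ 0.4851 -0.1673  0.022 ] [ 0.4851 -0.1673  0.022 ]
corner_far_left 0.57 [222.6 165.9] [0.6286 0.0454 0.0247] [0.6291 0.0456 0.022 ]
corner_far_right 0.82 [308.9 160.6] [ 0.6388 -0.1671  0.026 ] [ 0.6395 -0.1678  0.022 ]
paddle_
[... 625 characters left out ...]
0.4863 -0.1805  0.022 ]
corner_near_right 0.44 [290.1 146.1] [ 0.6049 -0.1967  0.0569] [ 0.6269 -0.2303  0.022 ]
corner_far_right 0.87 [272.1 160.6] [ 0.6271 -0.1589  0.0238] [ 0.6282 -0.1604  0.022 ]
paddle_near_left 0.73 [247.  234.2] [0.5134 0.0672 0.0559] 
paddle_near_right 0.6 [330.1 253.8] [ 0.3711 -0.0182  0.0284] 
paddle_far_left 0.44 [218.7 213.9] [0.5944 0.0616 0.0505] 
paddle_far_right 0.74 [289.5 147. ] [ 0.604  -0.1931  0.0571] 
plate 0.78 [271.3 200. ] [ 0.5505 -0.0588  0.0233] 
tin 0.61 [327.7 254.8] [ 0.3736 -0.0135  0.0279] 
reel 0.61 [198.1 269.1] [0.5518 0.169  0.0131] 
shears 0.81 [216.  169.4] [ 0.7221 -0.0642  0.0045] 
shears 0.27 [270.7 203.6] [ 0.5442 -0.0487  0.0247]
```

Run:
```python
import cv2,numpy as np
a=cv2.imread("pics/top0.png")[90:310,140:440]; cv2.imwrite("pics/top0c.png",cv2.resize(a,None,fx=2.6,fy=2.6,interpolation=cv2.INTER_CUBIC))
a=cv2.imread("pics/side0.png")[100:320,130:430]; cv2.imwrite("pics/side0c.png",cv2.resize(a,None,fx=2.6,fy=2.6,interpolation=cv2.INTER_CUBIC))
```

```text
(no output)
```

View pics/top0c.png

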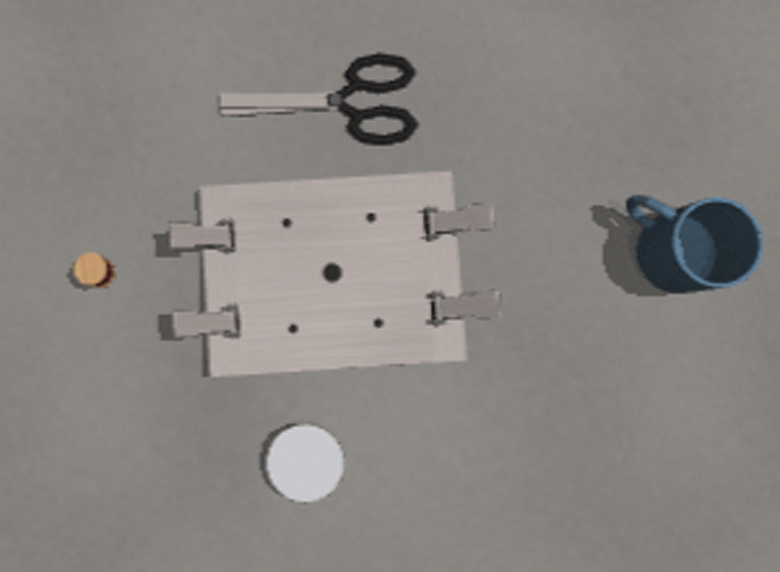

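View pics/side0c.png

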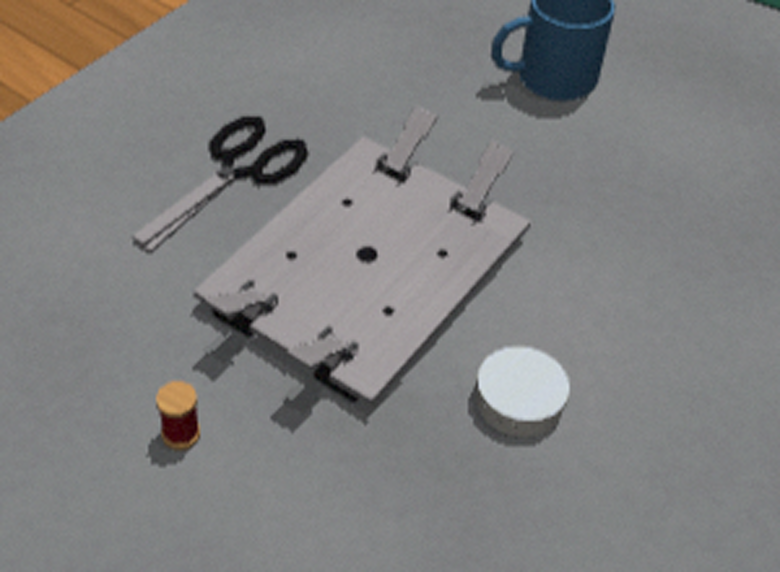

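Top crop: the plate's corners are at crop px (198,187), (452,172), (467,360), (209,376). The shims stand at the left and right sides, the tin is in front, the reel is to the left, and the shears are behind. I'll fit the plate pose from these corners.

Run:
```python
from h import *
from scipy.spatial.transform import Rotation as Ro
c=robot.camera("top")
P=[px2w(c,140+u/2.6,90+v/2.6,0.022)[:2] for u,v in [(198,187),(452,172),(467,360),(209,376)]]
P=np.array(P); print(P.round(4), [np.linalg.norm(P[i]-P[(i+1)%4]).round(4) for i in range(4)])
L=np.array([[.09,.12],[.09,-.12],[-.09,-.12],[-.09,.12]])
A=P-P.mean(0); H=L.T@A; yaw=np.arctan2(H[0,1]-H[1,0],H[0,0]+H[1,1]); C=P.mean(0)
print("C",C,"yaw",yaw)
R=np.array([[np.cos(yaw),-np.sin(yaw)],[np.sin(yaw),np.cos(yaw)]])
print("fit res",(P-(C+L@R.T)).round(4))
for n,l in dict(cnl=(-.075,.105),cnr=(-.075,-.105),cfl=(.075,.105),cfr=(.075,-.105),pnl=(-.04,.134),pnr=(-.04,-.134),pfl=(.04,.134),pfr=(.04,-.134),hole=(0,0)).items(): print(n,(C+R@np.array(l)).round(4))
print("hole",px2w(c,140+332/2.6,90+272/2.6,.022))
o=robot.get_obs(); print(o["time"],Ro.from_quat(o["tool_rot"]).as_matrix().round(4))
c=robot.camera("side")
for a,b in [("pnl",(0,0))]: pass
s=[(194,295),(362,137),(530,225),(372,400)]
for u,v in s: print(px2w(c,130+u/2.6,100+v/2.6,0.022).round(4))
```

```text
[[ 0.6392  0.0614]
 [ 0.6504 -0.1804]
 [ 0.472  -0.1891]
 [ 0.4609  0.0523]] [np.float64(0.2421), np.float64(0.1786), np.float64(0.2417), np.float64(0.1785)]
C [ 0.55563166 -0.06397106] yaw 0.04765878700891455
fit res [[-0.0006  0.0012]
 [-0.0008 -0.0009]
 [ 0.0006 -0.001 ]
 [ 0.0009  0.0007]]
cnl [0.4757 0.0373]
cnr [ 0.4857 -0.1724]
cfl [0.6255 0.0445]
cfr [ 0.6355 -0.1653]
pnl [0.5093 0.068 ]
pnr [ 0.5221 -0.1997]
pfl [0.5892 0.0718]
pfr [ 0.602  -0.1959]
hole [ 0.5556 -0.064 ]
hole [ 0.55648381 -0.06424047  0.022     ]
1.45 [[-0.9675  0.253  -0.    ]
 [ 0.253   0.9675 -0.    ]
 [-0.     -0.     -1.    ]]
[0.6355 0.0632 0.022 ]
[ 0.6509 -0.1779  0.022 ]
[ 0.469  -0.1839  0.022 ]
[0.4592 0.051  0.022 ]
```

send_rows(deltas=[{"tx":-45.1,"ty":-46.8,"tz":8,"rz":-0.303},{"tx":-45.1,"ty":-46.8,"tz":8,"rz":-0.303},{"tx":-45.1,"ty":-46.8,"tz":8,"rz":-0.303},{"tx":-45.1,"ty":-46.8,"tz":8,"rz":-0.303},{"tx":-45.1,"ty":-46.8,"tz":8,"rz":-0.303}], claw=0)

```text
schema error: expected keys tx, ty, tz, rx, ry, rz
```

send_rows(deltas=[{"tx":-45.1,"ty":-46.8,"tz":8,"rx":0,"ry":0,"rz":-0.303},{"tx":-45.1,"ty":-46.8,"tz":8,"rx":0,"ry":0,"rz":-0.303},{"tx":-45.1,"ty":-46.8,"tz":8,"rx":0,"ry":0,"rz":-0.303},{"tx":-45.1,"ty":-46.8,"tz":8,"rx":0,"ry":0,"rz":-0.303},{"tx":-45.1,"ty":-46.8,"tz":8,"rx":0,"ry":0,"rz":-0.303}], claw=0)

```text
time: 1.92
position: [0.2593, 0.4236, 0.1972]
tool_rot: [-0.024, 1.0, 0.0, 0.0]
ft_force: [1.1, 0.2, 0.7]
grip_width: 0.0612
```

send_rows(deltas=[{"tx":-19.8,"ty":-39.6,"tz":6,"rx":0,"ry":0,"rz":0},{"tx":-19.8,"ty":-39.6,"tz":6,"rx":0,"ry":0,"rz":0},{"tx":-19.8,"ty":-39.6,"tz":6,"rx":0,"ry":0,"rz":0},{"tx":-19.8,"ty":-39.6,"tz":6,"rx":0,"ry":0,"rz":0},{"tx":-19.8,"ty":-39.6,"tz":6,"rx":0,"ry":0,"rz":0}])

```text
time: 2.33
position: [0.3607, 0.2433, 0.1694]
tool_rot: [-0.024, 1.0, 0.0, 0.001]
ft_force: [1.3, 1.0, 0.7]
grip_width: 0.0282
```

send_rows(deltas=[{"tx":-10.6,"ty":-21.3,"tz":3.2,"rx":0,"ry":0,"rz":0},{"tx":-10.6,"ty":-21.3,"tz":3.2,"rx":0,"ry":0,"rz":0},{"tx":-10.6,"ty":-21.3,"tz":3.2,"rx":0,"ry":0,"rz":0},{"tx":-10.6,"ty":-21.3,"tz":3.2,"rx":0,"ry":0,"rz":0},{"tx":-10.6,"ty":-21.3,"tz":3.2,"rx":0,"ry":0,"rz":0}])

```text
time: 2.75
position: [0.4614, 0.0626, 0.1415]
tool_rot: [-0.023, 1.0, 0.0, 0.0]
ft_force: [0.3, -0.3, 0.7]
grip_width: 0.0016
```

send_rows(deltas=[{"tx":-1.35,"ty":-2.6,"tz":0,"rx":0,"ry":0,"rz":0},{"tx":-1.35,"ty":-2.6,"tz":4,"rx":0,"ry":0,"rz":0},{"tx":-1.35,"ty":-2.6,"tz":8,"rx":0,"ry":0,"rz":0},{"tx":-1.35,"ty":-2.6,"tz":10.6,"rx":0,"ry":0,"rz":0},{"tx":-1.35,"ty":-2.6,"tz":10.6,"rx":0,"ry":0,"rz":0}])

```text
time: 3.17
position: [0.4722, 0.0392, 0.0314]
tool_rot: [-0.023, 1.0, 0.001, -0.005]
ft_force: [-0.8, 0.1, 0.2]
grip_width: 0.0006
```

send_rows(deltas=[{"tx":0,"ty":0,"tz":0.3,"rx":0,"ry":0,"rz":0},{"tx":0,"ty":0,"tz":0.6,"rx":0,"ry":0,"rz":0},{"tx":0,"ty":0,"tz":0.8,"rx":0,"ry":0,"rz":0},{"tx":0,"ty":0,"tz":1.0,"rx":0,"ry":0,"rz":0},{"tx":0,"ty":0,"tz":1.0,"rx":0,"ry":0,"rz":0}])

```text
time: 3.58
position: [0.4759, 0.0394, 0.0265]
tool_rot: [-0.024, 1.0, -0.0, 0.001]
ft_force: [-0.1, -0.6, 0.6]
grip_width: 0.0007
```

send_rows(deltas=[{"tx":0,"ty":0,"tz":0.2,"rx":0,"ry":0,"rz":0},{"tx":0,"ty":0,"tz":0.3,"rx":0,"ry":0,"rz":0},{"tx":0,"ty":0,"tz":0.4,"rx":0,"ry":0,"rz":0},{"tx":0,"ty":0,"tz":0.5,"rx":0,"ry":0,"rz":0},{"tx":0,"ty":0,"tz":0.5,"rx":0,"ry":0,"rz":0}])

```text
time: 4.0
position: [0.4753, 0.0394, 0.0206]
tool_rot: [-0.024, 1.0, 0.0, 0.0]
ft_force: [-0.9, 0.9, 4.4]
grip_width: 0.0004
```

send_rows(deltas=[{"tx":0,"ty":0,"tz":0.1,"rx":0,"ry":0,"rz":0},{"tx":0,"ty":0,"tz":0.2,"rx":0,"ry":0,"rz":0},{"tx":0,"ty":0,"tz":0.2,"rx":0,"ry":0,"rz":0}])

```text
time: 4.25
position: [0.4752, 0.0394, 0.0185]
tool_rot: [-0.024, 1.0, 0.0, 0.0]
ft_force: [-0.4, 1.4, 4.8]
grip_width: 0.0004
```

send_rows(deltas=[{"tx":0,"ty":0,"tz":0.1,"rx":0,"ry":0,"rz":0},{"tx":0,"ty":0,"tz":0.2,"rx":0,"ry":0,"rz":0},{"tx":0,"ty":0,"tz":0.2,"rx":0,"ry":0,"rz":0},{"tx":0,"ty":0,"tz":0.2,"rx":0,"ry":0,"rz":0}])

```text
time: 4.58
position: [0.4752, 0.0395, 0.0182]
tool_rot: [-0.024, 1.0, -0.0, 0.001]
ft_force: [-2.2, 2.1, 19.6]
grip_width: 0.0005
```

Run:
```python
from h import *
o=robot.get_obs(); print(o["time"],o["position"],o["ft_force"])
for n in ["top","side"]:
    c=robot.camera(n); a=c["color"][:,:,::-1]; a=a[90:310,140:440] if n=="top" else a[100:320,130:430]
    cv2.imwrite(f"pics/{n}1c.png",cv2.resize(a,None,fx=2.6,fy=2.6,interpolation=cv2.INTER_CUBIC))
    # plane fit of plate centre region
    C=np.array([.5556,-.064]); R=np.array([[.9989,-.0476],[.0476,.9989]])
    v,u=np.mgrid[90:310,140:440]; Z=c["z_map"][v,u]; K=c["intrinsics"]
    p=np.stack([(u-K[0,2])/K[0,0]*Z,(v-K[1,2])/K[1,1]*Z,Z],-1).reshape(-1,3)-c["t"]; p=p@c["R"]
    l=(p[:,:2]-C)@R
    m=(abs(l[:,0])<.085)&(abs(l[:,1])<.07)&(p[:,2]>.01)&(p[:,2]<.032)
    s=np.linalg.lstsq(np.c_[l[m],np.ones(m.sum())],p[m,2],rcond=None)[0]; print(n,m.sum(),"slopes x,y, z0",s)
```

```text
4.5833 [0.47523268 0.03945645 0.01815824] [-2.20293939  2.11290961 19.58556212]
top 3419 slopes x,y, z0 [ 0.03365746 -0.02103111  0.02296043]
side 994 slopes x,y, z0 [ 0.03202572 -0.01853653  0.02273777]
```

View pics/side1c.png

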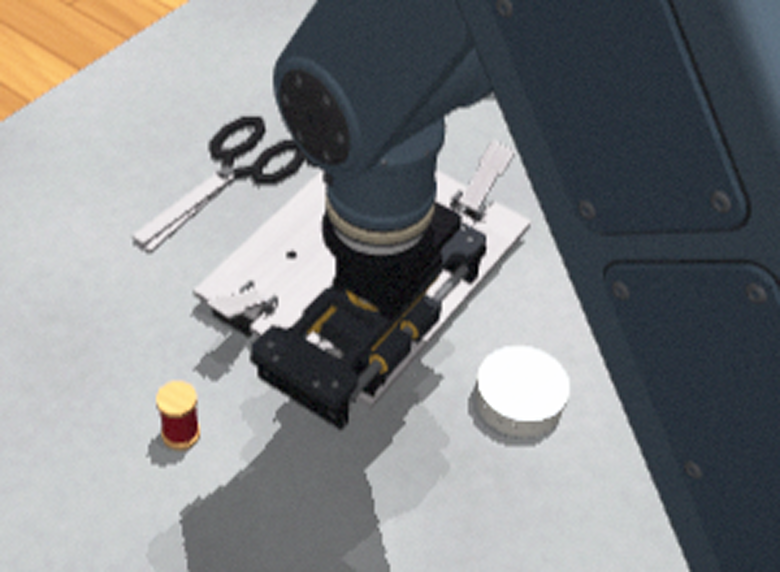

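send_rows(deltas=[{"tx":0,"ty":0,"tz":-4,"rx":0,"ry":0,"rz":0},{"tx":0,"ty":0,"tz":-7,"rx":0,"ry":0,"rz":0},{"tx":-2,"ty":1.8,"tz":-7,"rx":0,"ry":0,"rz":0},{"tx":-3.55,"ty":3.2,"tz":-7,"rx":0,"ry":0,"rz":0},{"tx":-3.55,"ty":3.2,"tz":-7,"rx":0,"ry":0,"rz":0}])

```text
time: 5.1
position: [0.5131, 0.0743, 0.0873]
tool_rot: [-0.024, 1.0, -0.0, 0.003]
ft_force: [0.3, -0.1, 0.6]
grip_width: 0.0
```

send_rows(deltas=[{"tx":0,"ty":0,"tz":0.5,"rx":0,"ry":0,"rz":0},{"tx":0,"ty":0,"tz":1.0,"rx":0,"ry":0,"rz":0},{"tx":0,"ty":0,"tz":1.5,"rx":0,"ry":0,"rz":0},{"tx":0,"ty":0,"tz":1.5,"rx":0,"ry":0,"rz":0}])

```text
time: 5.43
position: [0.5069, 0.0725, 0.0697]
tool_rot: [-0.023, 1.0, 0.0, -0.002]
ft_force: [-0.7, 0.3, 0.2]
grip_width: 0.0003
```

send_rows(deltas=[{"tx":-0.3,"ty":0,"tz":0.5,"rx":0,"ry":0,"rz":0},{"tx":-0.3,"ty":0,"tz":1.0,"rx":0,"ry":0,"rz":0},{"tx":-0.3,"ty":0,"tz":1.5,"rx":0,"ry":0,"rz":0},{"tx":-0.3,"ty":0,"tz":2.0,"rx":0,"ry":0,"rz":0},{"tx":-0.3,"ty":0,"tz":2.0,"rx":0,"ry":0,"rz":0}])

```text
time: 5.85
position: [0.5119, 0.073, 0.0506]
tool_rot: [-0.024, 1.0, -0.0, -0.0]
ft_force: [0.3, 0.5, 0.2]
grip_width: 0.0003
```

send_rows(deltas=[{"tx":0,"ty":0,"tz":0.5,"rx":0,"ry":0,"rz":0},{"tx":0,"ty":0,"tz":0.9,"rx":0,"ry":0,"rz":0},{"tx":0,"ty":0,"tz":1.3,"rx":0,"ry":0,"rz":0},{"tx":0,"ty":0,"tz":1.3,"rx":0,"ry":0,"rz":0}])

```text
time: 6.18
position: [0.5119, 0.0732, 0.0378]
tool_rot: [-0.024, 1.0, 0.0, -0.0]
ft_force: [0.8, 0.4, 0.4]
grip_width: 0.0001
```

Run:
```python
from h import *
for n in ["top","side"]:
    c=robot.camera(n); a=c["color"][:,:,::-1]; a=a[90:310,140:440] if n=="top" else a[160:300,170:360]
    f=2.6 if n=="top" else 4
    cv2.imwrite(f"pics/{n}2c.png",cv2.resize(a,None,fx=f,fy=f,interpolation=cv2.INTER_CUBIC))
```

```text
(no output)
```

View pics/side2c.png

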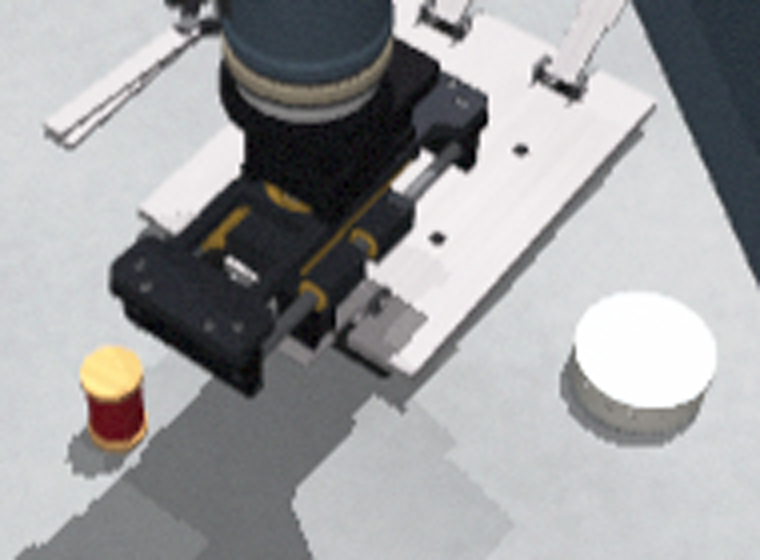

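The paddle is showing under and just beyond the finger at about (305,350), well lowered. I'll press on to flat.

send_rows(deltas=[{"tx":0,"ty":0,"tz":0.2,"rx":0,"ry":0,"rz":0},{"tx":0,"ty":0,"tz":0.4,"rx":0,"ry":0,"rz":0},{"tx":0,"ty":0,"tz":0.6,"rx":0,"ry":0,"rz":0},{"tx":0,"ty":0,"tz":0.6,"rx":0,"ry":0,"rz":0}])

```text
time: 6.62
position: [0.5119, 0.0732, 0.0322]
tool_rot: [-0.024, 1.0, 0.0, -0.0]
ft_force: [0.2, 1.1, 1.1]
grip_width: 0.0007
```

send_rows(deltas=[{"tx":0,"ty":0,"tz":0.1,"rx":0,"ry":0,"rz":0},{"tx":0,"ty":0,"tz":0.2,"rx":0,"ry":0,"rz":0},{"tx":0,"ty":0,"tz":0.3,"rx":0,"ry":0,"rz":0},{"tx":0,"ty":0,"tz":0.3,"rx":0,"ry":0,"rz":0}])

```text
time: 6.95
position: [0.512, 0.0732, 0.0309]
tool_rot: [-0.024, 1.0, 0.0, 0.0]
ft_force: [-3.2, 1.7, 14.4]
grip_width: 0.0006
```

send_rows(deltas=[{"tx":0,"ty":0,"tz":0.05,"rx":0,"ry":0,"rz":0},{"tx":0,"ty":0,"tz":0.05,"rx":0,"ry":0,"rz":0},{"tx":0,"ty":0,"tz":-1,"rx":0,"ry":0,"rz":0},{"tx":0,"ty":0,"tz":-5,"rx":0,"ry":0,"rz":0},{"tx":0,"ty":0,"tz":-9,"rx":0,"ry":0,"rz":0}])

```text
time: 7.37
position: [0.5104, 0.0729, 0.1189]
tool_rot: [-0.024, 1.0, 0.0, -0.003]
ft_force: [1.2, 0.1, 0.7]
grip_width: 0.0004
```

send_rows(deltas=[{"tx":2,"ty":4,"tz":-4,"rx":0,"ry":0,"rz":0},{"tx":4,"ty":8,"tz":-6,"rx":0,"ry":0,"rz":0},{"tx":6,"ty":12,"tz":-6,"rx":0,"ry":0,"rz":0},{"tx":8,"ty":16,"tz":-6,"rx":0,"ry":0,"rz":0},{"tx":10,"ty":20,"tz":-6,"rx":0,"ry":0,"rz":0}])

```text
time: 7.78
position: [0.418, 0.2415, 0.18]
tool_rot: [-0.023, 1.0, 0.0, 0.001]
ft_force: [0.3, 0.1, 0.8]
grip_width: 0.0004
```

send_rows(deltas=[{"tx":2,"ty":4,"tz":0,"rx":0,"ry":0,"rz":0},{"tx":4,"ty":8,"tz":0,"rx":0,"ry":0,"rz":0},{"tx":6,"ty":12,"tz":0,"rx":0,"ry":0,"rz":0},{"tx":8,"ty":16,"tz":0,"rx":0,"ry":0,"rz":0},{"tx":10,"ty":20,"tz":0,"rx":0,"ry":0,"rz":0}])

```text
time: 8.2
position: [0.3152, 0.4235, 0.1788]
tool_rot: [-0.024, 1.0, -0.0, 0.0]
ft_force: [1.1, -0.3, -0.2]
grip_width: 0.0005
```

```bash
cat > chk.py <<'E'
from h import *
import sys
o=robot.get_obs(); print(o["time"],o["position"],o["ft_force"])
C=np.array([.5556,-.064]); R=np.array([[.9989,-.0476],[.0476,.9989]])
for n in ["top","side"]:
    c=robot.camera(n); a=c["color"][:,:,::-1]; a=a[90:310,140:440] if n=="top" else a[100:320,130:430]
    cv2.imwrite(f"pics/{n}{sys.argv[1]}.png",cv2.resize(a,None,fx=2.6,fy=2.6,interpolation=cv2.INTER_CUBIC))
    v,u=np.mgrid[90:320,130:440]; Z=c["z_map"][v,u]; K=c["intrinsics"]
    p=np.stack([(u-K[0,2])/K[0,0]*Z,(v-K[1,2])/K[1,1]*Z,Z],-1).reshape(-1,3)-c["t"]; p=p@c["R"]
    l=(p[:,:2]-C)@R
    m=(abs(l[:,0])<.085)&(abs(l[:,1])<.07)&(p[:,2]>.01)&(p[:,2]<.032)
    s=np.linalg.lstsq(np.c_[l[m],np.ones(m.sum())],p[m,2],rcond=None)[0]; print(n,m.sum(),"slopes x,y, z0",s)
    for nm,x,y in [("nl",-1,1),("nr",-1,-1),("fl",1,1),("fr",1,-1)]:
        m=(abs(l[:,0]-.04*x)<.009)&(l[:,1]*y>.112)&(l[:,1]*y<.155)&(p[:,2]>.026)&(p[:,2]<.08)
        if m.sum()>5: print(nm,m.sum(),"tongue elev rad",np.arctan(np.polyfit(l[m,1]*y,p[m,2],1)[0]).round(3),"zmax",p[m,2].max().round(4))
E
python3 chk.py 3
```

```text
8.2 [0.31519148 0.42353453 0.17875493] [ 1.12042327 -0.26125177 -0.19014339]
top 3935 slopes x,y, z0 [1.27898547e-03 2.04598428e-05 2.25053436e-02]
nl 128 tongue elev rad -0.012 zmax 0.0359
nr 120 tongue elev rad 0.61 zmax 0.0666
fl 125 tongue elev rad 0.559 zmax 0.0666
fr 117 tongue elev rad 0.567 zmax 0.0662
side 0 slopes x,y, z0 [0. 0. 0.]
```

View pics/side3.png

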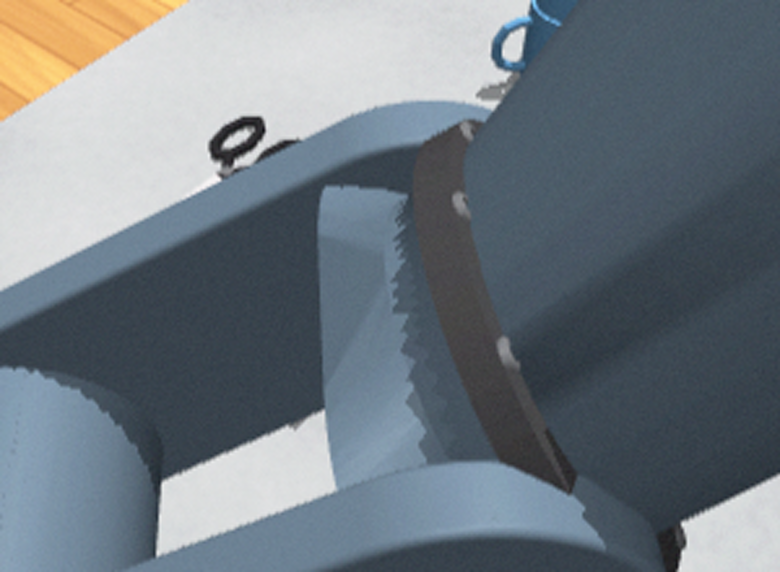

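View pics/top3.png

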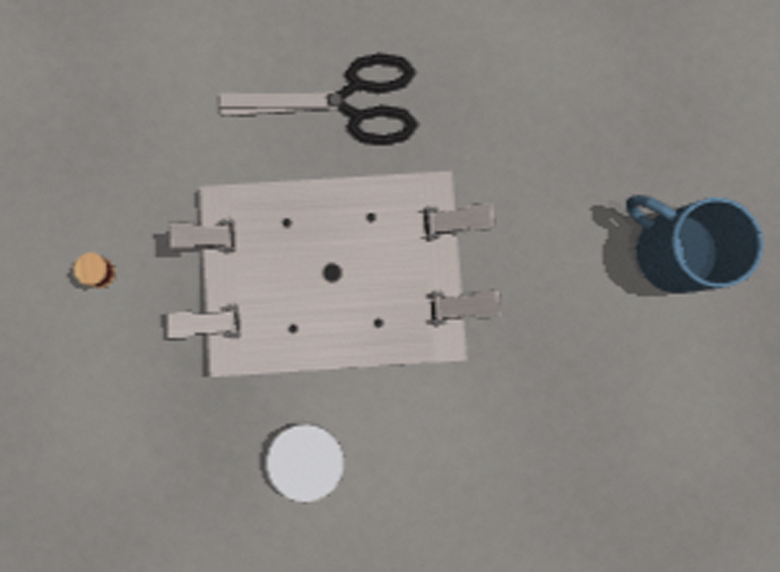

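The top view shows the near-left tongue lying flat (crop px 165–238, 323). The other three are still up, and the plate's corners are where they were. The arm blocks the side view. The plate's slope is about 0.001 rad, so I'm handing in.

```bash
python3 -c "
from rig import robot
print(robot.hand_in(), robot.get_obs()['time'])"
```

```text
the job is handed in; nothing more can be done
the job is handed in; nothing more can be done
```

I found the low corner at near left, pressed that corner's shim flat, and handed the job in at about 8.3 s on the robot's clock; no verdict was reported.

- **Finding the corner:** near left was the first corner I tested. The plate dipped about 4 mm under roughly 5 N, then met a solid stop. Depth fits from both cameras showed a tilt of about 0.037 rad. I did not press the other three corners.
- **Pressing the shim:** I pushed the near-left paddle down until it stopped. The fingertip was then at z = 31 mm, the expected flat height, with 14 N on it. I then drew the arm well clear.
- **Last check, top camera:**
  - The near-left tongue was at about -0.01 rad from level.
  - The other three were still up, at 0.56 to 0.61 rad.
  - The plate's slope was about 0.001 rad.
  - The plate and the tin, reel, shears and mug showed no visible movement.

**Not checked:** the arm blocked the side camera at the end, so it gave no second check. I also did not press the corner again to test that it is firm.

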